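# Lay the glue bottle in its cradle

### The job

The bow maker is done gluing for now. Pick up the small white glue bottle with the long nozzle, which stands upright on the bench, and lay it on its side in the cork-lined groove of the wooden cradle, level, in line with the groove and centred along it (nozzle toward either end), then let go. Leave the amber jar and the round spirit lamp standing where they are.

Things in the scene. Friction and masses are not known exactly. Their poses are not given: they have to be found in the camera images.
- bottle_mid (a point): Half-way up the loose upright glue bottle, on its axis, 52 mm above its foot. 104 mm tall, 0.06 kg: round body, diameter 32 mm, up to 52 mm (orange band), white collar, diameter 26 mm, up to 75 mm, then a thin nozzle. Grip the body about 38 mm above the foot, 14 mm below this point. z: along the bottle to the nozzle.
- cradle_rest (a point): Where the bottle's half-way point lies when it rests centred in the groove, 60 mm above the bench. x: along the groove, z up. Fixed cradle: dark foot plate 130 (x) x 76 mm, 10 thick; on it a pale block 110 x 26 mm with a cork V groove in its top, ends open (bottom 40, rims 49 mm above the bench). Block is narrower than the bottle: fingers on the bottle's sides pass beside it.
- jar_mid (a point): Centre of the bystanding amber jar with a pale screw lid, diameter 60 mm, 84 mm tall, standing loose at the back; z up. To the left of the work stands the fixed black desk lamp: foot at about x 0.76, y 0.12 m, its arm rising to an elbow 0.6 m above the bench at x 0.58, y -0.03 m and from there to the left; an arm leaning to the left of y = 0 over the work meets it.
- burner_mid (a point): Centre of the bystanding spirit lamp, a yellowish round flask with a short neck, diameter 68 mm, 70 mm tall, standing loose at the back; z up.
Things that resemble listed ones, but are neither listed nor needed, are in the scene too. Of the things that look like the part that bears cradle_rest, take the one that is farthest to the robot's left at the start.

How it is judged:
By the outcome, as a careful person would: the job done as asked, in the order asked, and still so for the second after the job is handed in, with the robot touching nothing.
It also fails if it takes over 48 s, if anything falls off the work surface, if the arm or the gripper's body presses on something with over 40 N, if the wrist force passes 120 N, or if a joint passes its speed limit or range.

### The arm

A 6-joint arm with a two-finger parallel gripper is mounted at the origin on a cart in front of the work surface, level with it; the furniture and walls round the work are solid. World frame = base frame: x ahead of the robot, y to its left, z up, the work surface at z = 0. Lengths are in m, angles in degrees, forces in N, time in s.
With the tool pointing down it reaches from about 0.25 to 0.725 m from the base axis. Payload 9.7 kg.
Tool frame: the origin (TCP) lies midway between the tips of the shut fingers; the grasp point (between the pads) lies 19 mm behind it; z points along the fingers, y is the line along which they close (so a half turn about z gives the same grasp; the last joint's range is limited). The gripper opens to 85 mm and grips with 20 to 120 N. Pads are 22 mm wide; open, the fingers measure 114 mm over their backs; the gripper's body (76 mm by 85 mm) begins 54 mm behind the grasp point. The pads swing forward as they close: fully open they stand 13 mm farther back than shut.
Start: joints at [66.979, 4.979, 10.078, 95.1, 0, 90], TCP at [0.215, 0.506, 0.231] pointing down, gripper open.
Joint ranges: [-179.16, 179.16], [-48.56, 103.87], [-65.8, 70.77], [-126.05, 130.52], [-82.76, 87.17], [-180, 180]. Speed limits (degrees/s): [127.2, 127.2, 147.25, 180, 180, 180].

### API

Orientations are given as [roll, pitch, yaw] about the fixed x, y, z axes, in that order (R = Rz(yaw) Ry(pitch) Rx(roll)).
In Python, from workcell import bot gives the robot as it stands.
- The arm moves only by the shell command python3 -m crank 'ROWS' [FORCE]. ROWS is JSON, a list of rows, each an object with "gripper": the finger opening in mm, from 0 to 85.4; "travel": the shift along the tool's x, y, z in mm, a list of three; "twist": the turn, a rotation vector about the tool's x, y, z in rad, a list of three. In form: [{"gripper": gripper, "travel": [tx, ty, tz], "twist": [rx, ry, rz]}, ...]. A call has 1 to 12 rows; each row shifts and turns the commanded pose from where the row before left it, along the tool's axes as they then stand; what a row does not reach is not made up. A row lasts 1/8 s, in which the tool goes at most 62.5 mm and 10.7 degrees, less where a joint would pass 70% of its speed; a pose out of reach is approached as far as the arm can. A call is refused whole if a number of a shift passes 62.5 or a number of a turn 0.188, either way. A call with a gripper value outside its range is refused whole. The fingers move at their own pace and stop on an object; FORCE is the grip in N (left out, the last holds). Time passes only in rows, so rows that do not move let the fingers close. It gives the time, the measured TCP pose, the force, the opening and the grip force at its end, in the units of the state.
- bot.get_obs(): the state, without advancing time (a new reading comes with each control period).
- bot.camera(name): name is "scene" or "top" or "wrist"; returns the picture (400x640x3 uint8, red, green, blue); there is no depth.
- bot.calibration(name): a dict with "vfov" (degrees; the focal length in pixels is half the picture's height over the tangent of half this angle, whatever the lens; pixels are square), "cx", "cy" (the principal point, pixels), "camera_from_world" (4x4, takes a point from world to camera coordinates). Camera axes: x right, y down, z forward; pixel columns grow to the right and rows downward; lengths in m; the calibration is good to about 2 mm. The wrist camera is an equidistant fisheye: a pixel r from the principal point sees the ray r / f radians off the axis. A picture is of the moment at which its call begins: read the wrist's pose just before it. calibration takes no time and is no camera call; for the wrist camera it gives the pose at the moment of the call.
- bot.job_done(): hands the job in; it is judged then, once.
The state is a dict: "time": time; "q": joint angles; "qd": joint speeds; "joint_efforts": joint torques, N m; "ee_pos": TCP position; "tcp_rot": TCP orientation; "wrist_force": force on the tool from outside, world axes, zero at the start; "torque": the same for the moment, N m; "opening": finger opening in m; "grasp_force": force on a finger pad.
Only numpy, scipy, OpenCV 4.12 (cv2) and the standard library are available. Lean on these libraries where they do the work, as an engineer would, in place of code of your own. Each camera call takes 0.05 s, during which the arm holds its last target. There are 200 camera calls.

## Working session

There is one attempt and no reset: what is moved stays moved. The work goes in short steps, Python scripts to look and compute and a shell command to move; the robot and the scene stay as the last step left them, time stands still between calls to the robot, and variables do not carry over. Pictures are saved under pics/ and viewed, at most 10 in all, crops included, and the job is handed in when it is done.

```bash
mkdir -p pics; ls; cat > h.py <<'E'
import numpy as np, cv2
from workcell import bot
def save(n,f):
    c=bot.calibration(n); im=bot.camera(n); cv2.imwrite(f,im[:,:,::-1]); np.save(f[:-4]+'.npy',im); return c
def ray(c,u,v,n='x'):
    f=200/np.tan(np.radians(c['vfov']/2)); T=np.array(c['camera_from_world']); a=np.array([u-c['cx'],v-c['cy']])
    if n=='wrist':
        r=np.linalg.norm(a); t=r/f; d=np.r_[a/max(r,1e-9)*np.sin(t),np.cos(t)]
    else: d=np.r_[a/f,1]
    R=T[:3,:3]; return -R.T@T[:3,3], R.T@(d/np.linalg.norm(d))
def atz(c,u,v,z,n='x'):
    o,d=ray(c,u,v,n); return o+d*(z-o[2])/d[2]
def proj(c,p,n='x'):
    f=200/np.tan(np.radians(c['vfov']/2)); T=np.array(c['camera_from_world']); q=T[:3,:3]@p+T[:3,3]
    if n=='wrist':
        r=np.hypot(q[0],q[1]); t=np.arctan2(r,q[2]); return np.array([c['cx'],c['cy']])+q[:2]/r*t*f
    return np.array([c['cx'],c['cy']])+f*q[:2]/q[2]
E
python3 - <<'E'
from h import *
for n in ['scene','top']:
    c=save(n,f'pics/{n}0.png'); print(n,c['vfov'],c['cx'],c['cy'],ray(c,320,200))
o=bot.get_obs(); print(o)
E
```

```text
pics
scene 45.28819746252102 327.1268178468329 203.94761772815855 (array([ 0.05458578, -0.93269468,  0.51485718]), array([ 0.55346261,  0.71673515, -0.42422854]))
top 57.55067802187685 315.97097550278437 205.9537720787078 (array([ 0.4742439 , -0.20406086,  0.90330573]), array([ 0.18277236, -0.00177538, -0.98315366]))
{'time': 0.1, 'q': array([ 6.69786713e+01,  5.00832992e+00,  1.00395724e+01,  9.50984878e+01,
       -5.09964356e-04,  8.99989364e+01]), 'qd': array([-0.06386473, -0.09745666,  0.05413383, -0.1210249 , -0.00937524,
       -0.00072533]), 'joint_efforts': array([ 5.25282248e-04, -5.21560764e+01,  4.65653801e+01,  1.61053747e-02,
        2.83198216e-05,  1.35605183e-05]), 'ee_pos': array([0.21501714, 0.50601834, 0.23065548]), 'tcp_rot': array([-1.79932755e+02,  5.08715745e-04,  1.56979735e+02]), 'wrist_force': array([-0.47664657,  1.18527182, -0.17578086]), 'torque': array([-0.00532072,  0.07261222,  0.01900901]), 'grasp_force': 0.0, 'opening': 0.08562589743752529}
```

View pics/scene0.png

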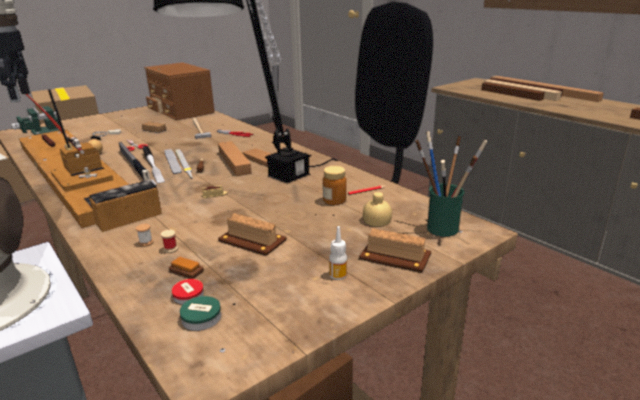

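View pics/top0.png

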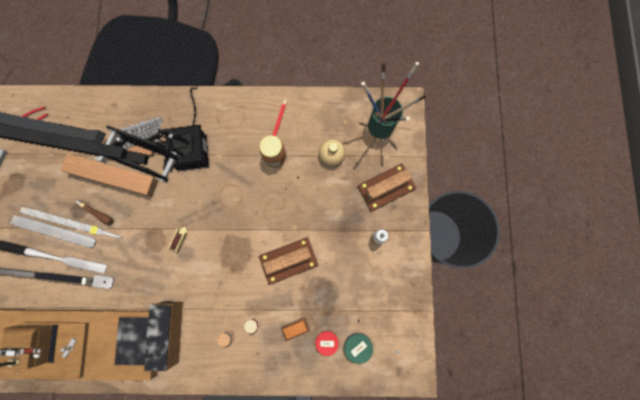

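The pictures show one white nozzle bottle (scene (339,255), top (380,237)). The two things that could be taken for the cradle are at top (289,260) / scene (252,233) and top (387,187) / scene (396,249). The first one has the larger y, so it is the robot's left, and I choose it. The amber jar is at top (272,150) and the spirit lamp at top (332,153). Next is a close crop.

```bash
python3 - <<'E'
from h import *
t=cv2.imread('pics/top0.png')[130:290,245:425]; s=cv2.imread('pics/scene0.png')[160:290,210:440]
t=cv2.resize(t,None,fx=3,fy=3,interpolation=cv2.INTER_CUBIC)
cv2.imwrite('pics/crop_t.png',cv2.resize(t,(540,480)))
cv2.imwrite('pics/crop_s.png',cv2.resize(s,None,fx=3.4,fy=3.4,interpolation=cv2.INTER_CUBIC))
E
```

```text
(no output)
```

View pics/crop_t.png

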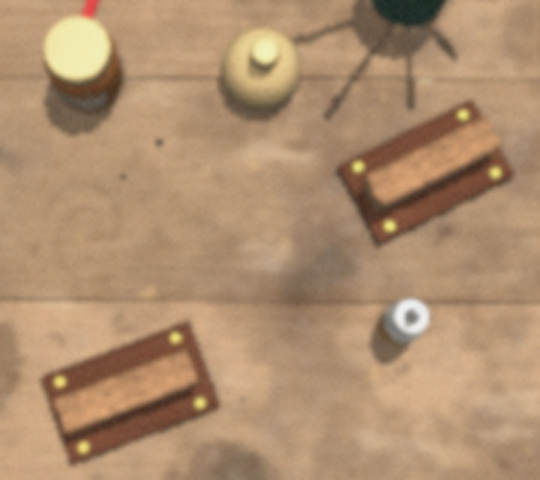

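View pics/crop_s.png

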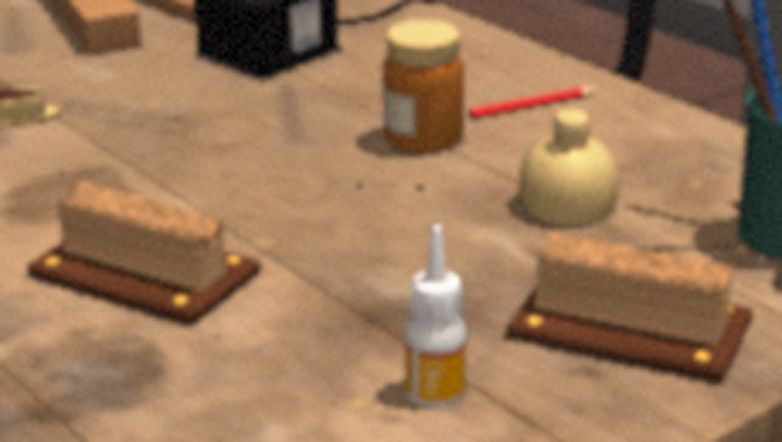

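The crop shows one bottle with the orange band and nozzle (top collar (409,318)). It also shows the left cradle plate, with corners (43,379), (188,323), (217,406) and (73,463).

```bash
python3 - <<'E'
from h import *
c=bot.calibration('top'); s=bot.calibration('scene')
P=lambda u,v,z: atz(c,245+u/3,130+v/3,z)
for k,(u,v,z) in dict(bot=(409,318,.075),jar=(78,48,.084),burn=(265,50,.07)).items(): print(k,P(u,v,z).round(4))
K=np.array([P(*p,.010) for p in [(43,379),(188,323),(217,406),(73,463)]])
S=np.array([P(*p,.012) for p in [(60,382),(176,338),(200,403),(83,447)]])
T=np.array([P(*p,.047) for p in [(50,405),(190,352),(198,380),(65,433)]])
for Q in (K,S,T):
    d=Q[1]+Q[2]-Q[0]-Q[3]; print(Q.mean(0).round(4), np.degrees(np.arctan2(d[1],d[0])).round(2), [np.linalg.norm(Q[i]-Q[(i+1)%4]).round(3) for i in range(4)])
Z=lambda u,v,z: atz(s,210+u/3.4,160+v/3.4,z)
print('scene: tip',Z(436,226,.104),'collar/band mid',Z(436,348,.052))
print('studs/plate scene',[Z(*p,.012).round(3) for p in [(52,261),(233,259),(181,299)]]);print(S.round(3)); print(proj(c,np.array([.4,0,0])))
print(bot.calibration('wrist')['camera_from_world'], bot.calibration('wrist')['vfov'])
E
```

```text
bot [ 0.5459 -0.3454  0.075 ]
jar [ 0.7549 -0.0897  0.084 ]
burn [ 0.7587 -0.2366  0.07  ]
[ 0.4897 -0.13    0.01  ] -68.34 [np.float64(0.126), np.float64(0.071), np.float64(0.124), np.float64(0.071)]
[ 0.4898 -0.1298  0.012 ] -69.0 [np.float64(0.1), np.float64(0.056), np.float64(0.1), np.float64(0.055)]
[ 0.4891 -0.1297  0.047 ] -68.47 [np.float64(0.116), np.float64(0.023), np.float64(0.11), np.float64(0.025)]
scene: tip [ 0.54585182 -0.34854612  0.104     ] collar/band mid [ 0.5211024  -0.37746676  0.052     ]
studs/plate scene [array([ 0.442, -0.096,  0.012]), array([ 0.531, -0.168,  0.012]), array([ 0.48 , -0.189,  0.012])]
[[ 0.498 -0.073  0.012]
 [ 0.534 -0.166  0.012]
 [ 0.482 -0.186  0.012]
 [ 0.446 -0.093  0.012]]
[234.29407312 297.99764157]
[[ 0.39139728  0.92022083 -0.0013361  -0.54910403]
 [ 0.87181207 -0.37034209  0.3206095  -0.04154956]
 [ 0.29453673 -0.12665051 -0.94721052  0.38024793]
 [ 0.          0.          0.          1.        ]] 65.70646984690485
```

```bash
python3 -m crank '[{"gripper":85,"travel":[0,0,-30],"twist":[0,0,0.18]},{"gripper":85,"travel":[0,0,-30],"twist":[0,0,0.18]}]' 30; python3 -c "
from workcell import bot;o=bot.get_obs();print(o['q'],o['ee_pos'],o['tcp_rot'])"
```

```text
time: 0.35
ee_pos: [0.2149, 0.5059, 0.2914]
tcp_rot: [-179.9, 0.0, 136.0]
wrist_force: [-0.3, 1.7, 0.6]
opening: 0.0849
grasp_force: 0.0
[6.69800078e+01 6.90174932e+00 1.89604571e+01 1.02140798e+02
 1.23891421e-03 1.10962788e+02] [0.21494699 0.50590828 0.29144418] [-1.79922900e+02  2.82119178e-02  1.36017238e+02]
```

```bash
cat >> h.py <<'E'
from scipy.spatial.transform import Rotation as Ro
A=np.radians(30); UP=np.array([0,0,1.])
def hd(d): return np.array([np.cos(np.radians(d)),np.sin(np.radians(d)),0])
def mk(x,z): return np.c_[x,np.cross(z,x),z]
def Rdown(d): return mk(hd(d),-UP)
def Rpick(d): h=hd(d); return mk(np.sin(A)*h+np.cos(A)*UP, np.cos(A)*h-np.sin(A)*UP)
def Rplace(d): g=hd(d); return mk(np.cos(A)*g-np.sin(A)*UP, -np.cos(A)*UP-np.sin(A)*g)
def go(P=None,R=None):
    o=bot.get_obs(); R0=Ro.from_euler('xyz',o['tcp_rot'],degrees=True).as_matrix()
    print('q',o['q'].round(1),'tcp',o['ee_pos'].round(4),'F',o['wrist_force'].round(1),'open',o['opening'].round(4),o['grasp_force'],'t',o['time'])
    if P is not None: print('travel mm',(R0.T@(np.array(P)-o['ee_pos'])*1e3).round(1))
    if R is not None: print('twist',Ro.from_matrix(R0.T@R).as_rotvec().round(4)); 
G=np.array([.546,-.3465,.038])
E
python3 -c "
from h import *
go([.36,-.05,.29])"
```

```text
Traceback (most recent call last):
  File "h.py", line 27, in go
    print('q',o['q'].round(1),'tcp',o['ee_pos'].round(4),'F',o['wrist_force'].round(1),'open',o['opening'].round(4),o['grasp_force'],'t',o['time'])
                                                                                              ^^^^^^^^^^^^^^^^^^
AttributeError: 'float' object has no attribute 'round'
```

```bash
sed -i "s/o\['opening'\].round(4)/round(o['opening'],4)/" h.py
python3 -c "
from h import *
go([.36,-.05,.29])"
```

```text
q [ 67.    6.9  19.  102.1   0.  111. ] tcp [0.2149 0.5059 0.2914] F [-0.3  1.7  0.6] open 0.0849 0.0 t 0.35
travel mm [-490.4 -299.3    2.1]
```

```bash
python3 -m crank '[{"gripper":85,"travel":[-41,-25,0],"twist":[0,0,0]},{"gripper":85,"travel":[-41,-25,0],"twist":[0,0,0]},{"gripper":85,"travel":[-41,-25,0],"twist":[0,0,0]},{"gripper":85,"travel":[-41,-25,0],"twist":[0,0,0]},{"gripper":85,"travel":[-41,-25,0],"twist":[0,0,0]},{"gripper":85,"travel":[-41,-25,0],"twist":[0,0,0]},{"gripper":85,"travel":[-41,-25,0],"twist":[0,0,0]},{"gripper":85,"travel":[-41,-25,0],"twist":[0,0,0]},{"gripper":85,"travel":[-41,-25,0],"twist":[0,0,0]},{"gripper":85,"travel":[-41,-25,0],"twist":[0,0,0]},{"gripper":85,"travel":[-41,-25,0],"twist":[0,0,0]},{"gripper":85,"travel":[-39,-24,0],"twist":[0,0,0]}]'
python3 -m crank '[{"gripper":85,"travel":[0,0,0],"twist":[0,0,-0.18]},{"gripper":85,"travel":[0,0,0],"twist":[0,0,-0.18]},{"gripper":85,"travel":[0,0,0],"twist":[0,0,-0.18]},{"gripper":85,"travel":[0,0,0],"twist":[0,0,-0.18]},{"gripper":85,"travel":[0,0,0],"twist":[0,0,-0.18]},{"gripper":85,"travel":[0,0,0],"twist":[0,0,-0.18]},{"gripper":85,"travel":[0,0,0],"twist":[0,0,-0.18]},{"gripper":85,"travel":[0,0,0],"twist":[0,0,-0.18]},{"gripper":85,"travel":[0,0,0],"twist":[0,0,-0.18]},{"gripper":85,"travel":[0,0,0],"twist":[0,0,-0.18]},{"gripper":85,"travel":[0,0,0],"twist":[0,0,-0.18]},{"gripper":85,"travel":[0,0,0],"twist":[0,0,-0.18]}]' >/dev/null
python3 -c "
from h import *
go([.48,-.25,.27],Rdown(-50))"
```

```text
time: 1.85
ee_pos: [0.3633, -0.0501, 0.2911]
tcp_rot: [180.0, 0.0, 136.3]
wrist_force: [0.1, 0.6, 0.5]
opening: 0.0853
grasp_force: 0.0
q [ -7.6 -17.8  -3.8 104.    0.  -88. ] tcp [ 0.3632 -0.0484  0.291 ] F [ 0.   0.8 -0.8] open 0.0849 0.0 t 3.35
travel mm [ 179.5 -148.7   21. ]
twist [ 5.000e-04  2.000e-04 -8.648e-01]
```

```bash
python3 -m crank '[{"gripper":85,"travel":[36,-30,4],"twist":[0,0,0]},{"gripper":85,"travel":[36,-30,4],"twist":[0,0,0]},{"gripper":85,"travel":[36,-30,4],"twist":[0,0,0]},{"gripper":85,"travel":[36,-30,4],"twist":[0,0,0]},{"gripper":85,"travel":[36,-30,4],"twist":[0,0,0]},{"gripper":85,"travel":[0,0,0],"twist":[0,0,-0.173]},{"gripper":85,"travel":[0,0,0],"twist":[0,0,-0.173]},{"gripper":85,"travel":[0,0,0],"twist":[0,0,-0.173]},{"gripper":85,"travel":[0,0,0],"twist":[0,0,-0.173]},{"gripper":85,"travel":[0,0,0],"twist":[0,0,-0.173]}]' 
python3 -m crank '[{"gripper":85,"travel":[0,0,0],"twist":[0,0.175,0]},{"gripper":85,"travel":[0,0,0],"twist":[0,0.175,0]},{"gripper":85,"travel":[0,0,0],"twist":[0,0.175,0]},{"gripper":85,"travel":[0,0,0],"twist":[0,0.175,0]},{"gripper":85,"travel":[0,0,0],"twist":[0,0.175,0]},{"gripper":85,"travel":[0,0,0],"twist":[0,0.172,0]}]' >/dev/null
python3 -c "
from h import *
R=Rpick(-50); go(G-.08*R[:,2],R); go(G+.021*R[:,2],R)
c=save('wrist','pics/w1.png'); print([proj(c,G+[0,0,z],'wrist').round(1) for z in (-.038,.014,.037,.066)])"
```

```text
time: 4.6
ee_pos: [0.48, -0.2514, 0.2708]
tcp_rot: [180.0, 0.0, -50.0]
wrist_force: [-0.7, -0.4, 0.1]
opening: 0.0849
grasp_force: 0.0
q [ -10.7  -46.8  -45.1   38.1  -33.7 -157.6] tcp [ 0.4798 -0.2513  0.2717] F [ 0.9 -0.2  0.2] open 0.085 0.0 t 5.35
travel mm [-145.4   10.4  136.1]
twist [ 0.0047 -0.0058 -0.0039]
q [ -10.7  -46.8  -45.1   38.1  -33.7 -157.6] tcp [ 0.4798 -0.2513  0.2717] F [ 0.9 -0.2  0.2] open 0.085 0.0 t 5.35
travel mm [-146.     9.9  237.1]
twist [ 0.0047 -0.0058 -0.0039]
[array([325.9, 288.3]), array([326.6, 271.4]), array([327. , 262.6]), array([327.4, 250.3])]
```

View pics/w1.png

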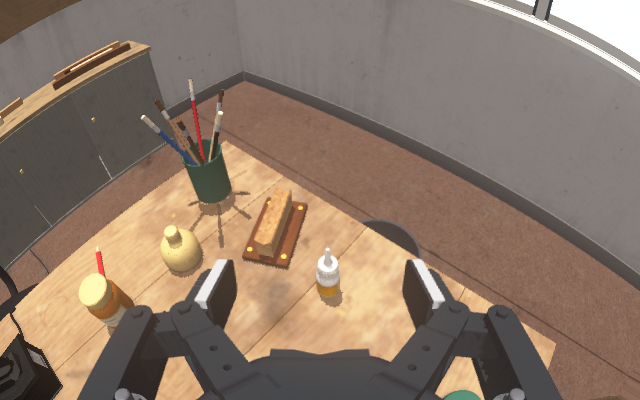

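The wrist view shows the bottle at (328,250–293), within about 2 px of my prediction, and the fingers straddle it. I'll check how close the right-hand cradle is to the approaching finger.

```bash
python3 - <<'E'
from h import *
c=bot.calibration('top'); P=lambda u,v,z: atz(c,245+u/3,130+v/3,z)
y=Rpick(-50)[:,1]
for n,p in dict(c1=P(378,243,.01),c2=P(338,172,.01),c3=P(511,177,.01),b1=P(378,203,.047),b2=P(500,150,.047)).items():
    d=p-G; print(n,p.round(3),'along h',(d@hd(-50)).round(3),'left',(d@hd(40)).round(3))
R=Rpick(-50); go(G-.08*R[:,2])
E
```

```text
c1 [ 0.613 -0.332  0.01 ] along h 0.032 left 0.061
c2 [ 0.673 -0.3    0.01 ] along h 0.046 left 0.127
c3 [ 0.67  -0.444  0.01 ] along h 0.154 left 0.032
b1 [ 0.64  -0.328  0.047] along h 0.046 left 0.084
b2 [ 0.684 -0.426  0.047] along h 0.15 left 0.054
q [ -10.5  -47.2  -46.4   37.6  -33.9 -157.8] tcp [ 0.4771 -0.2505  0.2611] F [-0.  -0.9 -5.9] open 0.0852 0.0 t 5.4
travel mm [-134.8    7.4  133.1]
```

```bash
python3 -m crank '[{"gripper":65,"travel":[0,1,33],"twist":[0,0,0]},{"gripper":65,"travel":[-10,1,30],"twist":[0,0,0]},{"gripper":65,"travel":[-30,2,30],"twist":[0,0,0]},{"gripper":65,"travel":[-30,1,30],"twist":[0,0,0]},{"gripper":65,"travel":[-30,1,10],"twist":[0,0,0]},{"gripper":65,"travel":[-30,1,0],"twist":[0,0,0]},{"gripper":65,"travel":[0,0,0],"twist":[0,0,0]}]' >/dev/null
python3 -c "
from h import *
R=Rpick(-50); go(G+.021*R[:,2],R)
c=save('wrist','pics/w2.png'); print([proj(c,G+[0,0,z],'wrist').round(1) for z in (-.038,.014,.037,.066)])"
```

```text
q [ -16.7  -34.5  -59.9    9.7  -28.6 -161.6] tcp [ 0.5058 -0.294   0.0892] F [0.1 0.3 1.1] open 0.0651 0.0 t 6.275
travel mm [-10.7   2.4 103.9]
twist [ 0.0056  0.0057 -0.0004]
[array([321.6, 248.1]), array([322.2, 210.9]), array([322.6, 190. ]), array([323. , 158.4])]
```

View pics/w2.png

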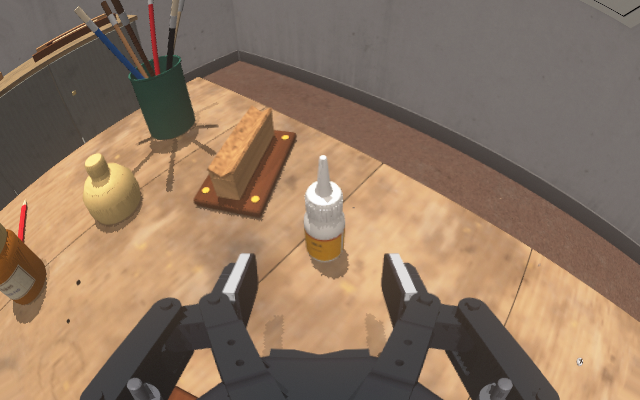

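The bottle's tip is at (323,157) and its base centre at about (324,248). Both match the estimate to within 1–2 px, so I'll go in and grip.

```bash
python3 -m crank '[{"gripper":65,"travel":[-5,1,20],"twist":[0.005,0.005,0]},{"gripper":65,"travel":[-6,1,20],"twist":[0,0,0]},{"gripper":65,"travel":[0,0,22],"twist":[0,0,0]},{"gripper":65,"travel":[0,0,22],"twist":[0,0,0]},{"gripper":65,"travel":[0,0,20],"twist":[0,0,0]},{"gripper":65,"travel":[0,0,0],"twist":[0,0,0]}]'
python3 -c "
from h import *
R=Rpick(-50); go(G+.021*R[:,2],R)"
```

```text
time: 7.08
ee_pos: [0.5609, -0.3621, 0.032]
tcp_rot: [-179.7, -60.3, -50.4]
wrist_force: [0.7, -0.2, -0.1]
opening: 0.0651
grasp_force: 0.0
q [ -23.2  -13.2  -54.8   -9.1  -23.1 -165.7] tcp [ 0.5609 -0.3621  0.032 ] F [ 0.7 -0.2 -0.1] open 0.0651 0.0 t 7.075
travel mm [-5.6  1.4 -0.7]
twist [ 0.0004 -0.0049 -0.0037]
```

```bash
python3 -m crank '[{"gripper":65,"travel":[-5.5,1.5,0],"twist":[0,0,0]},{"gripper":20,"travel":[0,0,0],"twist":[0,0,0]},{"gripper":20,"travel":[0,0,0],"twist":[0,0,0]},{"gripper":20,"travel":[0,0,0],"twist":[0,0,0]},{"gripper":20,"travel":[0,0,0],"twist":[0,0,0]},{"gripper":20,"travel":[0,0,0],"twist":[0,0,0]},{"gripper":20,"travel":[0,0,0],"twist":[0,0,0]},{"gripper":20,"travel":[0,0,0],"twist":[0,0,0]}]' 30
python3 -c "
from h import *
R=Rpick(-50); go(G+.021*R[:,2],R)"
```

```text
time: 8.07
ee_pos: [0.5572, -0.3598, 0.027]
tcp_rot: [-179.6, -60.3, -50.4]
wrist_force: [-1.4, 1.4, 5.4]
opening: 0.0309
grasp_force: 29.9
q [ -23.2  -13.2  -55.7   -9.9  -23.1 -165.7] tcp [ 0.5572 -0.3598  0.027 ] F [-1.4  1.4  5.4] open 0.0309 29.919206303165993 t 8.075
travel mm [ 0.9 -0.   0.4]
twist [-0.0002 -0.006  -0.0034]
```

```bash
python3 -m crank '[{"gripper":20,"travel":[13,0,-7.5],"twist":[0,0,0]},{"gripper":20,"travel":[26,0,-15],"twist":[0,0,0]},{"gripper":20,"travel":[26,0,-15],"twist":[0,0,0]},{"gripper":20,"travel":[26,0,-15],"twist":[0,0,0]},{"gripper":20,"travel":[26,0,-15],"twist":[0,0,0]},{"gripper":20,"travel":[26,0,-15],"twist":[0,0,0]},{"gripper":20,"travel":[0,0,0],"twist":[0,0,0]}]' 40
python3 - <<'E'
from h import *
C=np.array([.4895,-.1298,.060]); D=-68.6; R=Rplace(D); Rg=Rplace(-50.4)
go(C-.014*hd(D)+[0,0,.10]+.021*R[:,2],Rg); print(Ro.from_matrix(Rg.T@R).as_rotvec())
E
```

```text
time: 8.95
ee_pos: [0.5567, -0.3596, 0.1943]
tcp_rot: [-179.5, -60.5, -50.5]
wrist_force: [-0.5, 0.0, -1.0]
opening: 0.0311
grasp_force: 39.4
q [ -23.2  -27.8  -45.1   15.1  -23.1 -165.8] tcp [ 0.5567 -0.3596  0.1943] F [-0.5  0.  -1. ] open 0.0311 39.37473874568241 t 8.95
travel mm [-165.6 -103.5 -185. ]
twist [-0.0063 -1.579   0.0049]
[0.15882496 0.         0.2750929 ]
```

```bash
python3 -m crank '[{"gripper":20,"travel":[-12,-5,-26],"twist":[0,0,0]},{"gripper":20,"travel":[-12,-5,-26],"twist":[0,0,0]},{"gripper":20,"travel":[-12,-5,-26],"twist":[0,-0.1,0]},{"gripper":20,"travel":[-12,-5,-26],"twist":[0,-0.1,0]},{"gripper":20,"travel":[0,0,0],"twist":[0,-0.15,0]},{"gripper":20,"travel":[0,0,0],"twist":[0,-0.15,0]},{"gripper":20,"travel":[0,0,0],"twist":[0,-0.15,0]},{"gripper":20,"travel":[0,0,0],"twist":[0,-0.15,0]},{"gripper":20,"travel":[0,0,0],"twist":[0,-0.15,0]},{"gripper":20,"travel":[0,0,0],"twist":[0,-0.15,0]},{"gripper":20,"travel":[0,0,0],"twist":[0,-0.15,0]},{"gripper":20,"travel":[0,0,0],"twist":[0,-0.15,0]}]'
python3 - <<'E'
from h import *
C=np.array([.4895,-.1298,.060]); D=-68.6; R=Rplace(D)
go(C-.014*hd(D)+[0,0,.10]+.021*R[:,2],R)
E
```

```text
time: 10.45
ee_pos: [0.4983, -0.2593, 0.2024]
tcp_rot: [-179.9, 20.3, -50.1]
wrist_force: [0.1, 0.2, -0.2]
opening: 0.0307
grasp_force: 39.7
q [ -30.9   26.3   30.   112.9    6.7 -161.9] tcp [ 0.4983 -0.2593  0.2024] F [ 0.1  0.2 -0.2] open 0.0307 39.73654878936941 t 10.45
travel mm [-99.2 -83.9 101.6]
twist [ 0.1354 -0.1671  0.2935]
```

```bash
python3 -m crank '[{"gripper":20,"travel":[-25,-21,25],"twist":[0,0,0]},{"gripper":20,"travel":[-25,-21,25],"twist":[0,0,0]},{"gripper":20,"travel":[-25,-21,25],"twist":[0,0,0]},{"gripper":20,"travel":[-24,-21,26],"twist":[0,0,0]},{"gripper":20,"travel":[0,0,0],"twist":[0.045,-0.056,0.098]},{"gripper":20,"travel":[0,0,0],"twist":[0.045,-0.056,0.098]},{"gripper":20,"travel":[0,0,0],"twist":[0.045,-0.055,0.098]},{"gripper":20,"travel":[0,0,0],"twist":[0,0,0]}]'
python3 - <<'E'
from h import *
C=np.array([.4895,-.1298,.060]); D=-68.6; R=Rplace(D)
go(C-.014*hd(D)+[0,0,.10]+.021*R[:,2],R)
for n in ('scene','top'): save(n,f'pics/{n}3.png')
t=cv2.imread('pics/top3.png')[190:320,220:400]; s=cv2.imread('pics/scene3.png')[130:290,180:380]
a=cv2.resize(t,(540,390),interpolation=3); b=cv2.resize(s,(487,390),interpolation=3)
cv2.imwrite('pics/m3.png',cv2.resize(np.hstack([a,b])[:, :],(800,304)))
E
```

```text
time: 11.45
ee_pos: [0.4803, -0.108, 0.1408]
tcp_rot: [179.9, 29.8, -68.7]
wrist_force: [-0.1, -0.6, -0.4]
opening: 0.0307
grasp_force: 39.8
q [ -24.3   16.6    8.1  103.8   20.3 -139.6] tcp [ 0.4803 -0.108   0.1408] F [-0.1 -0.6 -0.4] open 0.0307 39.781452958413865 t 11.45
travel mm [-1.2 -0.6 -0.5]
twist [ 0.0005 -0.004  -0.0011]
```

View pics/m3.png

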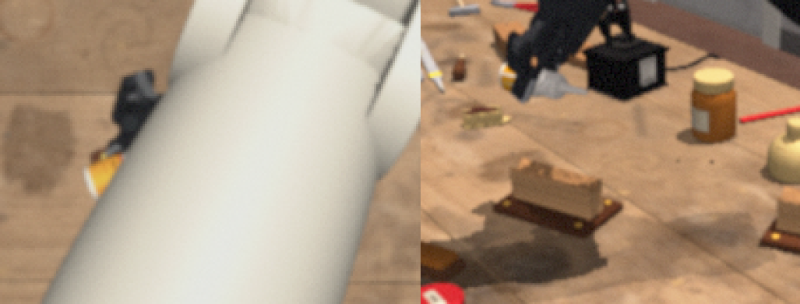

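The scene half shows the bottle held sideways above the left cradle, with its tip at about scene (268,178) and its foot at about (223,170). I'll compare that with the expected pose.

```bash
python3 - <<'E'
from h import *
c=bot.calibration('scene'); t=bot.calibration('top')
D=-68.6;g=hd(D); M=np.array([.4895,-.1298,.160])
for k in (-52,-38,23,52): print(k,proj(c,M+g*k/1e3).round(1),proj(t,M+g*k/1e3).round(1))
s=cv2.imread('pics/scene3.png')[155:205,205:285]
s=cv2.resize(s,None,fx=6,fy=6,interpolation=3); 
tt=cv2.resize(cv2.imread('pics/top3.png')[235:295,240:300],(300,300),interpolation=3)
cv2.imwrite('pics/z3.png',np.hstack([s,tt]))
E
```

```text
-52 [226.4 167. ] [258.  268.9]
-38 [231.7 168.2] [264.5 266.4]
23 [255.6 173.3] [292.9 255.5]
52 [267.5 175.9] [306.3 250.3]
```

View pics/z3.png

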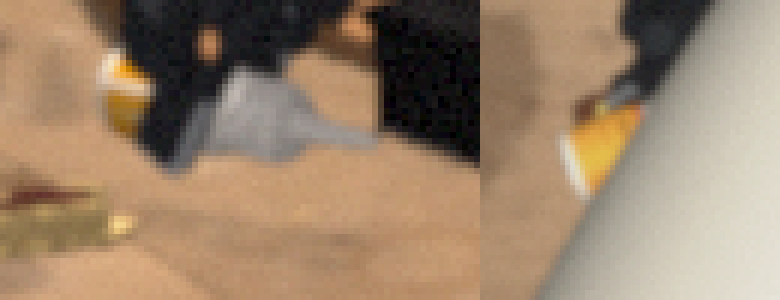

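```bash
python3 -m crank '[{"gripper":20,"travel":[8,-0.6,16],"twist":[0,0,0]},{"gripper":20,"travel":[10,0,17],"twist":[0,0,0]},{"gripper":20,"travel":[10,0,17],"twist":[0,0,0]},{"gripper":20,"travel":[10,0,17],"twist":[0,0,0]},{"gripper":20,"travel":[4,0,7],"twist":[0,0,0]},{"gripper":20,"travel":[0,0,0],"twist":[0,0,0]},{"gripper":20,"travel":[0,0,0],"twist":[0,0,0]}]'
python3 - <<'E'
from h import *
C=np.array([.4895,-.1298,.060]); D=-68.6; R=Rplace(D)
go(C-.014*hd(D)+.021*R[:,2],R)
c=bot.calibration('scene'); save('scene','pics/s4.png')
g=hd(D); M=np.array([.4895,-.1298,.060+bot.get_obs()['ee_pos'][2]-.0418])
x=cv2.imread('pics/s4.png')[190:260,205:305]
cv2.imwrite('pics/z4.png',cv2.resize(x,None,fx=7,fy=7,interpolation=3))
for k in (-52,-38,23,52): print(k,proj(c,M+g*k/1e3).round(1),((proj(c,M+g*k/1e3)-[205,190])*7).round())
E
```

```text
time: 12.42
ee_pos: [0.482, -0.1073, 0.0586]
tcp_rot: [-179.8, 29.6, -68.5]
wrist_force: [0.4, 1.1, -1.2]
opening: 0.0304
grasp_force: 39.8
q [ -24.1   18.2    1.1   94.8   20.3 -139.5] tcp [ 0.482  -0.1073  0.0586] F [ 0.4  1.1 -1.2] open 0.0304 39.78631178440992 t 12.425
travel mm [ 7.5  1.3 15. ]
twist [-0.0021 -0.007   0.0012]
-52 [230.5 203.4] [179.  94.]
-38 [235.6 204.8] [215. 103.]
23 [258.8 210.7] [377. 145.]
52 [270.3 213.7] [457. 166.]
```

View pics/z4.png

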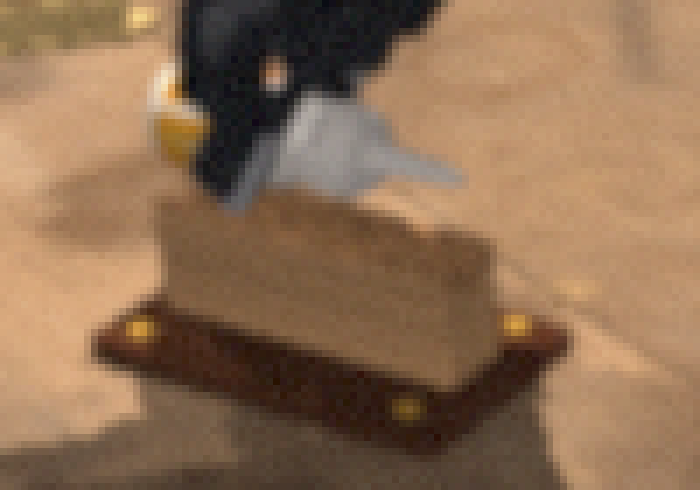

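```bash
python3 - <<'E'
from h import *
c=bot.calibration('scene')
g=hd(-68.6); n=np.array([-g[1],g[0],0]); C=np.array([.4895,-.1298,0.])
O=[(205+141/7,190+329/7),(205+517/7,190+326/7),(205+408/7,190+408/7)]
for (a,b),o,s in zip([(-.05,-.0275),(.05,.0275),(.05,-.0275)],O,[(52,261),(233,259),(181,299)]):
    p=C+g*a+n*b+[0,0,.012]; print(proj(c,p).round(1),np.round(o,1),(210+s[0]/3.4,160+s[1]/3.4))
for a in (-.055,.055):
  for b in (-.013,.013): print(a,b,((proj(c,C+g*a+n*b+[0,0,.049])-[205,190])*7).round())
E
```

```text
[226.  235.8] [225.1 237. ] (225.2941176470588, 236.76470588235293)
[279.  235.5] [278.9 236.6] (278.52941176470586, 236.1764705882353)
[263.7 247.1] [263.3 248.3] (263.2352941176471, 247.94117647058823)
-0.055 -0.013 [153. 190.]
-0.055 0.013 [207. 157.]
0.055 -0.013 [445. 271.]
0.055 0.013 [497. 235.]
```

```bash
python3 -m crank '[{"gripper":20,"travel":[3,1,6],"twist":[0,-0.006,0]},{"gripper":20,"travel":[2.5,0.3,5],"twist":[0,0,0]},{"gripper":20,"travel":[0,0,0],"twist":[0,0,0]},{"gripper":20,"travel":[0,0,0],"twist":[0,0,0]}]'
python3 -m crank '[{"gripper":20,"travel":[0.7,0,1],"twist":[0,0,0]},{"gripper":20,"travel":[0,0,0],"twist":[0,0,0]}]'
python3 -m crank '[{"gripper":20,"travel":[0.5,0,1],"twist":[0,0,0]},{"gripper":20,"travel":[0,0,0],"twist":[0,0,0]}]'
```

```text
time: 12.98
ee_pos: [0.4805, -0.107, 0.0457]
tcp_rot: [-179.8, 30.0, -68.5]
wrist_force: [2.0, -0.2, 0.3]
opening: 0.0307
grasp_force: 39.8
time: 13.22
ee_pos: [0.4806, -0.1071, 0.0456]
tcp_rot: [-179.8, 30.0, -68.5]
wrist_force: [1.5, -0.0, 9.6]
opening: 0.0305
grasp_force: 40.5
time: 13.48
ee_pos: [0.4808, -0.107, 0.0454]
tcp_rot: [-179.8, 30.0, -68.5]
wrist_force: [0.3, -1.0, 16.4]
opening: 0.0306
grasp_force: 41.1
```

```bash
python3 -m crank '[{"gripper":20,"travel":[-0.5,0,-1],"twist":[0,0,0]},{"gripper":33,"travel":[0,0,0],"twist":[0,0,0]},{"gripper":36,"travel":[0,0,0],"twist":[0,0,0]},{"gripper":40,"travel":[0,0,0],"twist":[0,0,0]},{"gripper":50,"travel":[0,0,0],"twist":[0,0,0]},{"gripper":65,"travel":[0,0,0],"twist":[0,0,0]},{"gripper":65,"travel":[0,0,0],"twist":[0,0,0]},{"gripper":65,"travel":[0,0,0],"twist":[0,0,0]}]' 20
python3 -m crank '[{"gripper":65,"travel":[0,0,-15],"twist":[0,0,0]},{"gripper":65,"travel":[0,0,-30],"twist":[0,0,0]},{"gripper":65,"travel":[0,0,-40],"twist":[0,0,0]},{"gripper":65,"travel":[0,0,-40],"twist":[0,0,0]},{"gripper":65,"travel":[0,0,0],"twist":[0,0,0]}]'
python3 - <<'E'
from h import *
c=bot.calibration('scene'); save('scene','pics/s5.png'); w=save('wrist','pics/w5.png'); t=bot.calibration('top'); save('top','pics/t5.png')
x=cv2.resize(cv2.imread('pics/s5.png')[190:260,210:300],(540,420),interpolation=3)
y=cv2.resize(cv2.imread('pics/t5.png')[225:295,250:330],(260,228),interpolation=3)
W=cv2.resize(cv2.imread('pics/w5.png')[60:340,160:480],(260,192))
cv2.imwrite('pics/z5.png',np.hstack([x,np.vstack([y,W])]))
g=hd(-68.6); M=np.array([.4895,-.1298,.06])
for k in (-52,0,23,52): print(k,((proj(c,M+g*k/1e3)-[210,190])*6).round(),((proj(t,M+g*k/1e3)-[250,225])*3.25+[540,0]).round(),((proj(w,M+g*k/1e3,'wrist')-[160,60])*[.8125,.686]+[540,228]).round())
E
```

```text
time: 14.48
ee_pos: [0.4803, -0.1071, 0.0445]
tcp_rot: [-179.9, 30.0, -68.5]
wrist_force: [0.6, 0.4, -0.0]
opening: 0.0652
grasp_force: 0.0
time: 15.1
ee_pos: [0.5042, -0.1671, 0.1558]
tcp_rot: [-179.7, 29.8, -68.5]
wrist_force: [0.7, -0.1, -0.6]
opening: 0.0647
grasp_force: 0.0
-52 [128. 123.] [589. 142.] [670. 342.]
0 [244. 154.] [659. 115.] [670. 316.]
23 [297. 168.] [689. 104.] [670. 301.]
52 [365. 186.] [728.  89.] [669. 280.]
```

View pics/z5.png

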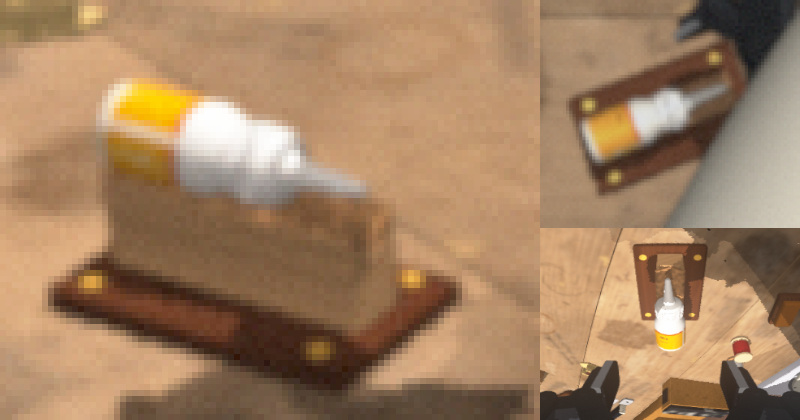

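The last view shows the bottle lying in the left cradle's groove. It is level, its tip is at panel (368,189) against a predicted (365,186), and it is centred to about 2 mm. The gripper is clear, so I'm handing it in.

```bash
python3 -c "
from workcell import bot
print(bot.job_done())"
```

```text
the job is handed in; nothing more can be done
None
```

The glue bottle lies level in the groove of the left cradle, in line with it and centred to within about 2 mm, nozzle toward the robot's right. The gripper has let go and is clear, the arm never went near the jar or the spirit lamp, and the job was handed in after about 15 s of the 48 s allowed; no verdict was shown.

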